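Lay out the workshop bench: chisels in the spring clips, tin, jar and tape on the mat

TASK

Lay out the bench, with left and right as seen from the robot: press both chisels down into the spring-clip rack until each snaps fully home, lengthwise centred across its front and back clips, with the red chisel in the left place and the blue one in the right place. Stand the amber jar inside the left ring of the cork mat and the green tin inside the right ring, then lay the roll of yellow tape flat and centred on top of the tin. Let go of everything and leave the hammer, the paintbrush and the wood offcut where they are.

Things in the scene. Friction and masses are not known exactly. Their poses are not given: they have to be found in the camera images.
- clip_rack: Fixed rack, base 130 x 160 x 15 mm. Origin: underside centre; z up, x away from robot, y left. Chisels lie along x in the left place (y=+38 mm) or the right (y=-38), each with a front and a back sprung clip (x=-45, +45; 10 mm long, mouth up: 33 mm wide at z=73, 10 at z=57) and free finger room between the two. Home: bar axis at z=48, on rubber seats (not yet snapped: ~64). Push: 6-12 N.
- cork_mat: Fixed cork mat 130 (x) x 250 (y) x 3 mm thick. Origin: centre of the underside; z up, x away from the robot, y to the left. Two dark flat rings drawn on it (88 mm outside, 78 mm inside diameter): the left one centred at y = +55 mm, the right one at y = -55 mm, both at x = 0. Mat and rack stand one left, one right, each turned up to 12 degrees.
- red_chisel: Loose red cold chisel: octagonal steel bar 16 mm across flats, 150 mm long, about 0.22 kg, bright head at the -x end, thinner bright blade in the last 15 mm at +x. It lies flat, its x within 23 degrees of world x. Origin: on its axis at mid length, 8 mm above the bench; x along the bar.
- blue_chisel: Loose blue cold chisel, in all but colour the same as the red one. Origin on the axis at mid length; x along the bar towards the blade.
- green_tin: Loose closed green tin, green top and all, upright, 64 mm diameter, 70 mm high, about 0.35 kg, with a flat top. Origin: centre of the underside, z up.
- amber_jar: Loose closed amber jar with white cap and paper label, upright, 56 mm diameter, 75 mm high, about 0.25 kg. Origin: centre of the underside, z up.
- yellow_tape: Loose roll of yellow tape lying flat, a stiff ring of 60 mm outside and 36 mm inside diameter, 20 mm high, about 0.06 kg. Origin: centre of the underside, z up.
- hammer: Bystander: a hammer lying beyond the work, about 260 mm long, roughly along y. Not to be moved.
- paintbrush: Bystander: a paintbrush lying at the far left. Not to be moved.
- offcut: Bystander: a pale wood offcut 90 x 55 x 35 mm at the far right. Not to be moved.
Mind the look-alikes: they are no part of the job. There is more than one size of the clip_rack; the one meant has the size given above.

How it is judged:
By the outcome, as a careful person would: the job done as asked, in the order asked, and still so for the second after the job is handed in, with the robot touching nothing.
It also fails if it takes over 128 s, if anything falls off the work surface, if the arm or the gripper's body presses on something with over 40 N, if the wrist force passes 120 N, or if a joint passes its speed limit or range.

ROBOT

A 6-joint arm with a two-finger parallel gripper is mounted at the origin on the work surface. World frame = base frame: x ahead of the robot, y to its left, z up, the work surface at z = 0. Lengths are in mm, angles in rad, forces in N, time in s.
With the tool pointing down it reaches from about 400 to 925 mm from the base axis. Payload 12.5 kg.
Tool frame: the origin (TCP) lies on the mounting face of the last link; the fingertips stand 190 mm ahead of it and the grasp point (between the pads) lies 171 mm ahead of it; z points along the fingers, y is the line along which they close (so a half turn about z gives the same grasp; the last joint's range is limited). The gripper opens to 95 mm and grips with 3 to 60 N. Pads are 20 mm wide; open, the fingers measure 119 mm over their backs; the gripper's body (75 mm by 180 mm) begins 59 mm behind the grasp point.
Start: joints at [-0.106, 0.491, 1.559, -0, 1.092, -0.106], TCP at [625, 0.023, 404.761] pointing down, gripper open.
Joint ranges: [-3.1, 3.1], [-0.84, 2.19], [0.05, 2.79], [-1.13, 4.28], [0.06, 2.93], [-2.69, 2.69]. Speed limits (rad/s): [2.22, 2.22, 2.79, 3.14, 3.14, 3.14].

INTERFACE

Orientations are given as [roll, pitch, yaw] about the fixed x, y, z axes, in that order (R = Rz(yaw) Ry(pitch) Rx(roll)).
In Python, from cell import * gives the robot as it stands.
- The arm moves only by the tool arm_command, never from a script. Its argument "rows" is a list that holds one entry, the list of rows, each a list of 7 numbers: the shift along the tool's x, y, z normalised to -1 to 1, where 1 is 0.15 m, then the turn, a rotation vector about the tool's x, y, z normalised to -1 to 1, where 1 is 360 degrees, then the opening, from -1 (shut) to 1 (fully open). A call has 1 to 10 rows; each row is the pose to reach, as a shift and turn from the pose commanded when the call began, along the tool's axes at that moment, turning the shorter way round; what a row does not reach only later rows make up. A row lasts 1/12 s, in which the tool goes at most 41.7 mm and 7.16 degrees, less where a joint would pass 70% of its speed; a pose out of reach is approached as far as the arm can. A call with a number of a shift or a turn outside -1 to 1 is refused whole. A call with a gripper value outside its range is refused whole. The fingers move at their own pace and stop on an object; the grip force is fixed at half the most. Time passes only in rows, so rows that repeat a pose let the fingers close. It gives the time, the measured TCP pose, the force, the opening and the grip force at its end, in the units of the state.
- state(): the state, without advancing time (a new reading comes with each control period).
- read_camera(name): name is "scene" or "side" or "wrist"; returns (picture, depth): 400x640x3 uint8, red, green, blue; 400x640 float32, mm along the optical axis (not along the pixel's ray), 0 where there is no reading.
- get_calibration(name): a dict with "camera_matrix" (3x3 intrinsics, pixels), "D" ([k1, k2, p1, p2, k3] as OpenCV has them; the pictures are not rectified), "position" and "orientation" of the camera in the world; the wrist camera has in their place "hand_eye" (4x4, takes a point from camera to tool coordinates, whose origin is the TCP and whose axes are the flange's). Camera axes: x right, y up, looking along -z (the intrinsics and any distortion apply to the point x, -y, -z); pixel columns grow to the right and rows downward; lengths in mm; the calibration is good to about 2 mm. A picture is of the moment at which its call begins: read the wrist's pose just before it. get_calibration takes no time and is no camera call.
- job_done(): hands the job in; it is judged then, once.
The state is a dict: "t": time; "joints": joint angles; "qvel": joint speeds; "tau": joint torques, N m; "eef_pos": TCP position; "tcp_rot": TCP orientation; "ft_force": force on the tool from outside, world axes, zero at the start; "moment": the same for the moment, N m; "opening": opening from 0.0 (shut) to 1.0 (fully open); "grip_force": force on a finger pad.
Only numpy, scipy, OpenCV 4.12 (cv2) and the standard library are available. Lean on these libraries where they do the work, as an engineer would, in place of code of your own. Each camera call takes 0.05 s, during which the arm holds its last target. There are 200 camera calls.

## Working session

There is one attempt and no reset: what is moved stays moved. The work goes in short steps, Python scripts to look and compute and a tool call to move; the robot and the scene stay as the last step left them, time stands still between calls to the robot, and variables do not carry over. Pictures are saved under pics/ and viewed, at most 14 in all, crops included, and the job is handed in when it is done.

Besides the shell and the picture viewer there is one more tool, called as name(argument=value, ...) on one line, values as JSON. arm_command: Moves the arm, as the interface text tells. Its arguments: {"type":"object","properties":{"rows":{"type":"array","items":{"type":"array","items":{"type":"array","items":{"type":"number","minimum":-1,"maximum":1}}}}},"required":["rows"]}

```bash
ls; mkdir -p pics; python3 - <<'E'
from cell import *
import cv2,numpy as np
s=state();print(s)
for n in ("scene","side","wrist"):
    p,d=read_camera(n); np.savez(f"{n}0.npz",p=p,d=d); cv2.imwrite(f"pics/{n}0.png",p[:,:,::-1]); print(n,get_calibration(n),(d>0).mean())
E
```

```text
pics
{'t': 0.0, 'joints': array([-1.05606813e-01,  4.91570460e-01,  1.55949019e+00, -1.13947139e-05,
        1.09168310e+00, -1.05600679e-01]), 'qvel': array([ 3.90957481e-05,  1.35722928e-03, -5.04240110e-04,  1.96780454e-03,
        7.79496254e-04,  8.84643352e-04]), 'tau': array([-9.52334158e-04, -6.12640929e+01, -2.58175153e+01,  6.92750537e-02,
        4.83079045e-02, -1.38641695e-05]), 'eef_pos': array([6.24957974e+02, 2.20887277e-02, 4.04140820e+02]), 'tcp_rot': array([-3.14044691e+00, -1.11280852e-04,  1.57079539e+00]), 'ft_force': array([-0.01459368, -0.47028192, -0.28230681]), 'moment': array([-0.0060101 ,  0.0357746 , -0.00108271]), 'grip_force': 0.0, 'opening': 1.0007025290409768}
scene {'camera_matrix': array([[500.35486316,   0.        , 324.58522861],
       [  0.        , 500.35486316, 193.64672526],
       [  0.        ,   0.        ,   1.        ]]), 'D': array([0.02633381, 0.        , 0.        , 0.        , 0.        ]), 'position': array([1000.36838877,  593.38284021, 1186.80483054]), 'orientation': array([0.56838211, 0.00983862, 2.40784501])} 0.9960703125
side {
[... 317 characters left out ...]
'orientation': array([ 0.85661497, -0.02263762, -0.1055155 ])} 0.9958828125
wrist {'camera_matrix': array([[290.81549136,   0.        , 316.85324762],
       [  0.        , 290.81549136, 198.45170599],
       [  0.        ,   0.        ,   1.        ]]), 'D': array([-0.02969884,  0.        ,  0.        ,  0.        ,  0.        ]), 'hand_eye': array([[-3.25311242e-04,  9.55158221e-01,  2.96095707e-01,
         8.42155127e+01],
       [ 9.99999700e-01,  1.02783300e-04,  7.67106126e-04,
        -1.22106730e+00],
       [ 7.02274029e-04,  2.96095868e-01, -9.55157968e-01,
         1.96258702e+01],
       [ 0.00000000e+00,  0.00000000e+00,  0.00000000e+00,
         1.00000000e+00]])} 0.9961328125
```

View pics/scene0.png

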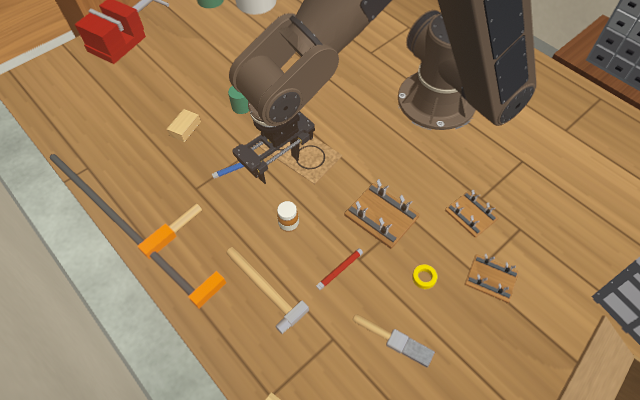

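View pics/side0.png

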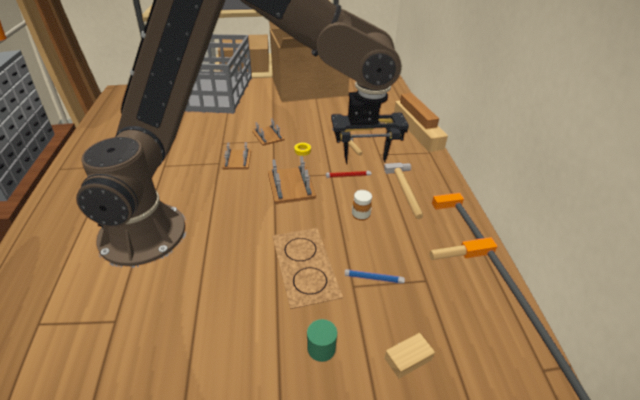

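View pics/wrist0.png

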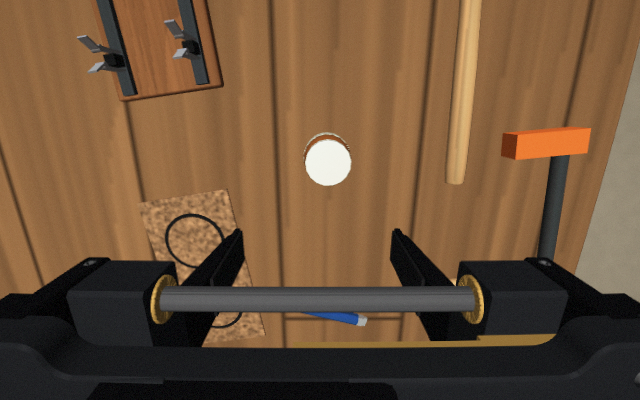

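The scene picture shows the big rack at (381,212) and two smaller racks at (472,212) and (491,277). It also shows the red chisel (340,268), tape (425,276), jar (287,215), tin (240,98) and the mat ring at (312,157). The side picture shows all the targets, with the tin at (322,340), the blue chisel at (375,276) and rings at (300,248) and (310,280). The wrist picture shows the jar cap at (328,162), part of the big rack and the mat. I'll measure from these three.

```bash
cat > h.py <<'E'
import cv2,numpy as np
from cell import *
from scipy.spatial.transform import Rotation as R
def campose(n,s=None):
    c=get_calibration(n)
    if n=="wrist":
        T=np.eye(4);T[:3,:3]=R.from_euler('xyz',s['tcp_rot']).as_matrix();T[:3,3]=s['eef_pos']
        T=T@c['hand_eye'];return c,T[:3,:3],T[:3,3]
    return c,R.from_euler('xyz',c['orientation']).as_matrix(),c['position']
def rays(n,uv,s=None):
    c,M,t=campose(n,s)
    q=cv2.undistortPoints(np.float64(uv).reshape(-1,1,2),c['camera_matrix'],c['D'])[:,0]
    return np.c_[q[:,0],-q[:,1],-np.ones(len(q))]@M.T,t      # unit optical depth
def onplane(n,uv,z,s=None):
    d,t=rays(n,uv,s);return t+d*((z-t[2])/d[:,2])[:,None]
def cloud(n,dep,s=None):
    v,u=np.mgrid[:400,:640];d,t=rays(n,np.c_[u.ravel(),v.ravel()],s)
    return (t+d*dep.ravel()[:,None]).reshape(400,640,3)
def mask(p,lo,hi):
    m=cv2.inRange(cv2.cvtColor(p,cv2.COLOR_RGB2HSV),np.array(lo),np.array(hi))
    return m
def blobs(m,amin=40):
    n,l,st,c=cv2.connectedComponentsWithStats(m)
    return [(st[i,4],c[i].round(1),l==i) for i in range(1,n) if st[i,4]>amin]
HUE=dict(red=((0,170,80),(4,255,255)),blue=((103,120,60),(125,255,255)),yellow=((26,180,120),(33,255,255)),green=((65,80,40),(90,255,255)),amber=((5,150,60),(14,255,255)),white=((0,0,200),(180,30,255)),dark=((0,0,0),(180,255,60)))
def look(n,tag=None):
    s=state();p,d=read_camera(n)
    if tag: cv2.imwrite(f"pics/{tag}.png",p[:,:,::-1])
    return s,p,d
E
cat > a.py <<'E'
from h import *
s=state()
for n in ("scene","side","wrist"):
    z=np.load(n+"0.npz");p,d=z['p'],z['d'];C=cloud(n,d,s)
    inb=(C[...,0]>350)&(C[...,0]<950)&(abs(C[...,1])<500)&(C[...,2]<120)&(d>0)
    for k,(lo,hi) in HUE.items():
        if k=="amber":continue
        m=mask(p,lo,hi)*inb.astype(np.uint8)
        for a,c,b in blobs(m,60):
            X=C[b];print(n,k,a,c,'mean',X.mean(0).round(0),'min',X.min(0).round(0),'max',X.max(0).round(0))
E
python3 a.py
```

```text
scene red 227 [340.9 267.7] mean [626. 223.  15.] min [566. 216.   5.] max [689. 230.  22.]
scene blue 125 [229.7 169. ] mean [ 652. -217.   15.] min [ 617. -231.    0.] max [ 688. -201.   21.]
scene yellow 270 [424.9 275.7] mean [488. 381.  20.] min [458. 352.   0.] max [517. 408.  28.]
scene green 234 [239.2  99.3] mean [ 488. -382.   53.] min [ 469. -425.   -0.] max [ 509. -361.   78.]
scene white 252 [286.8 209.8] mean [638.  30.  76.] min [615.   1.  61.] max [662.  53.  81.]
side red 106 [347.7 173.7] mean [625. 215.  13.] min [566. 208.   6.] max [684. 223.  19.]
side blue 205 [373.5 276. ] mean [ 625. -218.   13.] min [ 567. -237.    5.] max [ 682. -196.   19.]
side yellow 68 [302.  147.3] mean [484. 377.  19.] min [459. 350.   5.] max [510. 409.  23.]
side green 973 [321.4 339.5] mean [ 473. -409.   58.] min [ 445. -431.    4.] max [ 504. -368.   73.]
side white 133 [362.6 195.5] mean [636.  26.  74.] min [612.   4.  70.] max [658.  48.  77.]
wrist blue 364 [337.2 316.1] mean [ 654. -219.   15.] min [ 604. -235.    5.] max [ 685. -209.   18.]
wrist white 1596 [327.6 162.3] mean [635.  29.  75.] min [611.   5.  66.] max [659.  53.  78.]
wrist dark 887 [117.4  53.5] mean [398. 145.  30.] min [375. 102.  15.] max [406. 203.  74.]
wrist dark 608 [194.1  44.8] mean [488. 153.  31.] min [476. 112.  15.] max [495. 201.  72.]
wrist dark 173 [213.9  43.5] mean [503. 158.   9.] min [496. 111.   4.] max [508. 204.  14.]
wrist dark 990 [548.3 206.6] mean [939. -43.  16.] min [ 930. -121.   -0.] max [950.  28.  23.]
wrist dark 315 [189.2 232.4] mean [440. -85.   4.] min [ 402. -144.    2.] max [489. -56.   7.]
wrist dark 80 [229.6 321.8] mean [ 484. -240.    4.] min [ 453. -251.    2.] max [ 504. -220.    6.]
```

arm_command(rows=[[[0.3,-0.15,0,0,0,0,1],[0.6,-0.3,0,0,0,0,1],[0.87,-0.4,0,0,0,0,1],[0.87,-0.4,0,0,0,0,1],[0.87,-0.4,0,0,0,0,1]]])

```text
t: 0.57
eef_pos: [563.4, 133.7, 404.8]
tcp_rot: [-3.141, -0.0, 1.574]
ft_force: [1.0, 0.0, -0.0]
opening: 1.002
grip_force: 0.0
```

```bash
python3 - <<'E'
from h import *
s,p,d=look("wrist","w1");np.savez("w1.npz",p=p,d=d);print(s['eef_pos'],s['tcp_rot'],s['t'])
C=cloud("wrist",d,s)
for k in("red","yellow","dark"):
    m=mask(p,*HUE[k])*((C[...,2]<120)&(d>0)).astype(np.uint8)
    for a,c,b in blobs(m,60): X=C[b];print(k,a,c,X.mean(0).round(1),X.min(0).round(0),X.max(0).round(0))
E
```

```text
[563.44655041 133.65874913 404.83967054] [-3.14104173e+00 -4.32709307e-04  1.57430236e+00] 0.5667
red 1313 [368.2 106. ] [624.  221.4  15. ] [563. 213.  10.] [687. 229.  19.]
dark 559 [22.3 20.4] [222.3 318.   20. ] [189. 293.  -0.] [227. 342.  43.]
dark 475 [74.1 22.3] [284.5 314.   20.2] [277. 289.  11.] [289. 339.  41.]
dark 177 [92.4 25.1] [295.5 314.1   6.1] [293. 286.   1.] [298. 342.  11.]
dark 273 [243.7  99.7] [477.3 227.7  33.2] [468. 201.  17.] [484. 262.  61.]
dark 762 [178.6 140.2] [393.6 180.2  29.2] [378. 103.  15.] [406. 250.  60.]
dark 232 [256.5 161.9] [487.2 154.7  29.4] [478. 115.  15.] [494. 199.  58.]
dark 715 [ 19.9 254.2] [116.   10.9   7.6] [ 99. -58.   0.] [124.  73.  15.]
dark 179 [571.  263.9] [934.9   4.5  16. ] [931. -16.   8.] [948.  22.  23.]
dark 150 [  3.  286.9] [ 84.3 -38.   19.8] [ 76. -50.  14.] [93. -6. 34.]
dark 147 [245.6 328.2] [ 448.  -119.1    4. ] [ 403. -141.    2.] [489. -87.   6.]
```

View pics/w1.png

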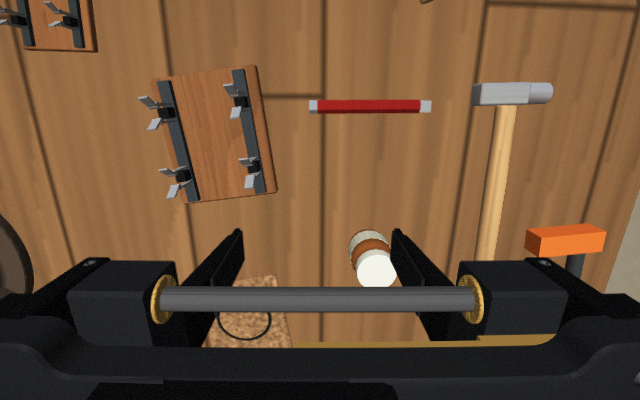

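The wrist picture shows the whole big rack at (152–277, 65–203), red chisel (310–431, 106), a small rack cropped at the upper left, and the jar at (373,262). I'll fit the rack, confirm its size, and fit the red chisel.

```bash
cat >> h.py <<'E'
def rect(pts):
    return cv2.minAreaRect(np.float32(pts[:,:2]))
def bar(n,s,p,d,k,zax=8.):
    """chisel pose: (centre, yaw of rect, length) from height-segmented bar around colour k"""
    C=cloud(n,d,s);b=max(blobs(mask(p,*HUE[k])*((C[...,2]<120)&(d>0)).astype(np.uint8)),key=lambda q:q[0])
    X=C[b[2]];c=X.mean(0);m=(C[...,2]>c[2]-9)&(C[...,2]<c[2]+7)&(np.hypot(C[...,0]-c[0],C[...,1]-c[1])<85)
    v,u=np.nonzero(b[2]);P=onplane(n,np.c_[u,v],c[2],s)[:,:2];w=np.linalg.svd(P-P.mean(0),full_matrices=False)[2][0];w*=np.sign(w[0])
    v,u=np.nonzero(m);Q=onplane(n,np.c_[u,v],c[2],s)[:,:2]-P.mean(0);lat=Q@[-w[1],w[0]];a=(Q@w)[abs(lat)<10]
    r=(P-P.mean(0))@w;ln=(P-P.mean(0))@[-w[1],w[0]]
    return P.mean(0)+w*(a.min()+a.max())/2+np.array([-w[1],w[0]])*(np.percentile(ln,2)+np.percentile(ln,98))/2,np.degrees(np.arctan2(w[1],w[0])),(a.min(),a.max()),(r.min(),r.max()),c[2]
E
python3 - <<'E'
from h import *
z=np.load("w1.npz");p,d=z['p'],z['d'];s=state();C=cloud("wrist",d,s)
print(bar("wrist",s,p,d,"red"))
# rack: base top
m=((C[...,2]>11)&(C[...,2]<19)&(C[...,0]>340)&(C[...,0]<530)&(C[...,1]>40)&(C[...,1]<280)).astype(np.uint8)
m=cv2.morphologyEx(m,cv2.MORPH_OPEN,np.ones((3,3)))
v,u=np.nonzero(m);P=onplane("wrist",np.c_[u,v],15,s);print("rack",rect(P),cv2.boxPoints(rect(P)))
# dark clips blocks z
m=((C[...,2]>15)&(C[...,2]<110)&(C[...,0]>340)&(C[...,0]<530)&(C[...,1]>40)&(C[...,1]<280)).astype(np.uint8)
for a,c,b in blobs(((C[...,2]>30)&(C[...,2]<110)&(C[...,0]>340)&(C[...,0]<530)&(C[...,1]>40)&(C[...,1]<280)).astype(np.uint8),20):
    X=C[b];print(a,c,X.mean(0).round(1),X[:,2].max().round(1), X[X[:,2]>45].mean(0).round(1))
cv2.imwrite("pics/w1c.png",cv2.resize(p[50:220,130:450,::-1],None,fx=2.5,fy=2.5,interpolation=2))
# other racks in scene
q=np.load("scene0.npz");p,d=q['p'],q['d'];C=cloud("scene",d)
for (u,v) in((381,212),(472,212),(491,277)):
    w=np.zeros((400,640),np.uint8);cv2.circle(w,(u,v),48,1,-1)
    m=((C[...,2]>8)&(C[...,2]<100)).astype(np.uint8)*w
    bl=max(blobs(m),key=lambda t:t[0])[2]; print((u,v),rect(C[bl]), C[bl][:,2].max())
E
```

```text
(array([627.24413798, 219.55172597]), np.float64(0.35603063744797303), (np.float64(-72.23418737443033), np.float64(76.34212541498552)), (np.float64(-61.21144324907717), np.float64(62.293251909642734)), np.float64(14.996168615499395))
rack ((436.2352294921875, 180.40170288085938), (130.33189392089844, 159.41856384277344), 7.2425856590271) [[361.54022  251.25949 ]
 [381.63824   93.11289 ]
 [510.93024  109.543915]
 [490.8322   267.69052 ]]
440 [236.  100.5] [475.9 224.5  57. ] 75.0 [475.5 224.6  65.3]
511 [157.3 112.4] [387.1 212.6  54.7] 75.5 [386.7 212.5  64.5]
364 [249.8 171. ] [485.5 147.1  55.5] 75.7 [485.3 146.3  65.3]
436 [176.  179.6] [397.  136.3  53.4] 75.1 [396.9 135.8  64.1]
(381, 212) ((432.14202880859375, 180.29901123046875), (142.96551513671875, 160.6385040283203), 6.967494010925293) 79.88017298294608
(472, 212) ((255.9790802001953, 341.173828125), (111.61345672607422, 93.51551818847656), 87.23248291015625) 55.825633110775016
(491, 277) ((363.0238037109375, 493.43408203125), (93.81116485595703, 112.23053741455078), 21.143169403076172) 56.71195466581412
```

View pics/w1c.png

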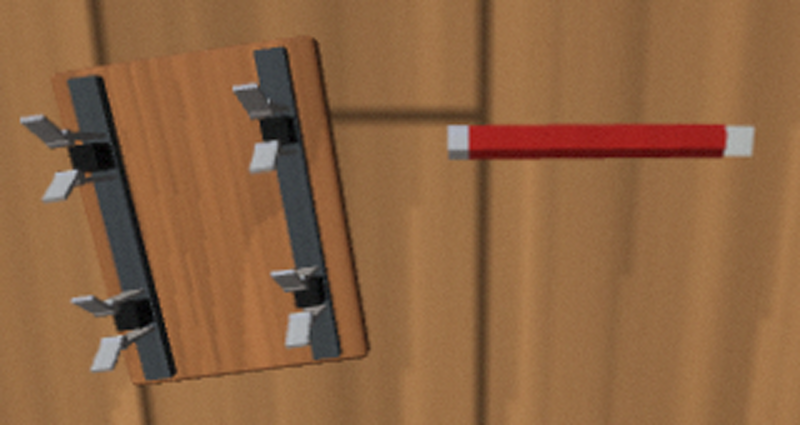

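Of the three racks at (381,212), (472,212) and (491,277), the first measures 130 × 160 mm. The other two are about 94 × 112 mm, so (381,212) is the one meant, and the crop confirms it. Next I pick up the red chisel.

arm_command(rows=[[[0.57,0.425,0.3,0,0,0.25,1],[0.57,0.425,0.6,0,0,0.25,1],[0.57,0.425,0.9,0,0,0.25,1],[0.57,0.425,0.9,0,0,0.25,1],[0.57,0.425,0.9,0,0,0.25,1],[0.57,0.425,0.9,0,0,0.25,1],[0.57,0.425,0.9,0,0,0.25,1],[0.57,0.425,0.9,0,0,0.25,1],[0.57,0.425,0.9,0,0,0.25,1],[0.57,0.425,0.9,0,0,0.25,1]]])

```text
t: 1.45
eef_pos: [629.6, 214.7, 269.2]
tcp_rot: [3.141, 0.0, 0.313]
ft_force: [0.8, 0.7, 0.1]
opening: 1.001
grip_force: 0.0
```

```bash
cat >> h.py <<'E'
def go(x,y,z,yawdeg=None):
    """tool-axis normalised shift/turn from now to TCP x,y,z & tool yaw"""
    s=state();M=R.from_euler('xyz',s['tcp_rot'])
    sh=M.inv().apply(np.array([x,y,z])-s['eef_pos'])/150
    T=R.from_euler('xyz',[np.pi,0,np.radians(yawdeg)]) if yawdeg is not None else M
    print('shift',sh.round(3),'turn',((M.inv()*T).as_rotvec()/(2*np.pi)).round(4),'yaw',np.degrees(s['tcp_rot']).round(2),'pos',s['eef_pos'].round(1),'t',round(s['t'],2),'j6',s['joints'][5].round(2))
E
python3 -c "
from h import *
go(627.2,219.6,193,0.4)"
```

```text
shift [-0.005 -0.036  0.508] turn [0.     0.0001 0.0488] yaw [1.7999e+02 3.0000e-02 1.7960e+01] pos [629.6 214.7 269.2] t 1.45 j6 1.49
```

arm_command(rows=[[[-0.005,-0.03,0.1,0,0,0.049,1],[-0.005,-0.03,0.2,0,0,0.049,1],[-0.005,-0.03,0.35,0,0,0.049,1],[-0.005,-0.03,0.45,0,0,0.049,1],[-0.005,-0.03,0.5,0,0,0.049,1],[-0.005,-0.03,0.5,0,0,0.049,1],[-0.005,-0.03,0.5,0,0,0.049,1]]])

```text
t: 2.03
eef_pos: [627.1, 219.4, 194.8]
tcp_rot: [3.141, 0.0, 0.013]
ft_force: [-0.5, -0.1, 0.9]
opening: 1.002
grip_force: 0.0
```

```bash
python3 -c "
from h import *
go(627.2,219.6,193,0.4)"
```

```text
shift [ 0.    -0.001  0.012] turn [0.     0.     0.0009] yaw [1.7999e+02 1.0000e-02 7.2000e-01] pos [627.1 219.4 194.8] t 2.03 j6 1.8
```

arm_command(rows=[[[0,0,0.007,0,0,0,1],[0,0,0.007,0,0,0,-1],[0,0,0.007,0,0,0,-1],[0,0,0.007,0,0,0,-1],[0,0,0.007,0,0,0,-1],[0,0,0.007,0,0,0,-1],[0,0,0.007,0,0,0,-1],[0,0,0.007,0,0,0,-1],[0,0,0.007,0,0,0,-1],[0,0,0.007,0,0,0,-1]]])

```text
t: 2.87
eef_pos: [626.6, 220.1, 193.7]
tcp_rot: [3.142, -0.0, 0.013]
ft_force: [0.4, 0.2, -0.2]
opening: 0.43
grip_force: 0.0
```

```bash
python3 -c "
from h import *
go(431.4+.3,218.1,300,7.24)
s=state();print(s['opening'],s['grip_force'])"
```

```text
shift [-1.3   -0.004 -0.709] turn [ 0.    -0.    -0.018] yaw [ 1.8e+02 -1.0e-02  7.4e-01] pos [626.6 220.1 193.7] t 2.87 j6 1.8
0.4295739544178372 0.0
```

arm_command(rows=[[[0,0,0,0,0,0,-1],[0,0,0,0,0,0,-1],[0,0,0,0,0,0,-1],[0,0,0,0,0,0,-1],[0,0,0,0,0,0,-1],[0,0,0,0,0,0,-1],[0,0,-0.2,0,0,0,-1],[0,0,-0.45,0,0,0,-1],[0,0,-0.7,0,0,0,-1],[0,0,-0.7,0,0,0,-1]]])

```text
t: 3.7
eef_pos: [627.5, 220.3, 305.8]
tcp_rot: [-3.139, -0.01, 0.013]
ft_force: [1.8, 0.7, -1.0]
opening: 0.16
grip_force: 30.0
```

```bash
python3 - <<'E'
from h import *
go(431.7,218.1,300,7.24)
s,p,d=look("wrist","w2");print(s['opening'],s['grip_force'])
print(bar("wrist",s,p,d,"red"))
s2,p,d=look("side","s2");print(bar("side",s,p,d,"red"))
E
```

```text
shift [-1.306 -0.002  0.026] turn [-0.0003 -0.0016 -0.018 ] yaw [-179.88   -0.56    0.75] pos [627.5 220.3 305.8] t 3.7 j6 1.8
0.16035034291028696 29.999425560235977Traceback (most recent call last):
  File "<stdin>", line 4, in <module>
  File "h.py", line 34, in bar
    C=cloud(n,d,s);b=max(blobs(mask(p,*HUE[k])*((C[...,2]<120)&(d>0)).astype(np.uint8)),key=lambda q:q[0])
                     ~~~^^^^^^^^^^^^^^^^^^^^^^^^^^^^^^^^^^^^^^^^^^^^^^^^^^^^^^^^^^^^^^^^^^^^^^^^^^^^^^^^^^
ValueError: max() iterable argument is empty
```

View pics/w2.png

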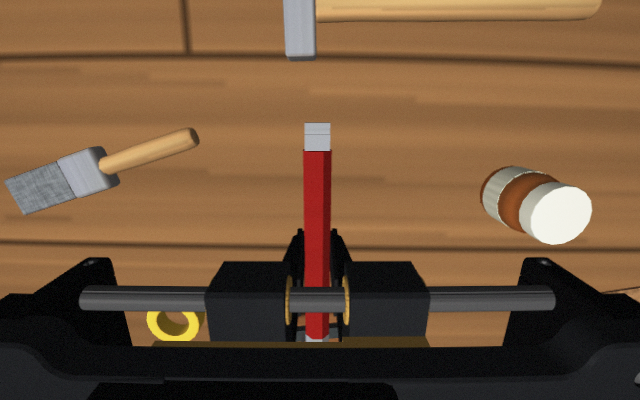

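The chisel is held along the tool's x, with its tip at (317,123). I carry it towards the rack's left place.

arm_command(rows=[[[-0.2,0,0,0,0,-0.018,-1],[-0.45,0,0,0,0,-0.018,-1],[-0.7,0,0,0,0,-0.018,-1],[-0.9,0,0,0,0,-0.018,-1],[-1.0,0,0,0,0,-0.018,-1],[-1.0,0,0,0,0,-0.018,-1]]])

```text
t: 4.25
eef_pos: [473.6, 218.0, 297.7]
tcp_rot: [3.141, 0.004, 0.127]
ft_force: [0.9, 1.2, -1.7]
opening: 0.166
grip_force: 30.0
```

```bash
cat >> h.py <<'E'
def held(k,tag=None):
    s,p,d=look("wrist",tag);C=cloud("wrist",d,s)
    X=C[(mask(p,*HUE[k])>0)&(C[...,2]>s['eef_pos'][2]-205)&(C[...,2]<s['eef_pos'][2]-160)]
    T=R.from_euler('xyz',s['tcp_rot']).inv().apply(X-s['eef_pos'])
    hi=T[T[:,0]>15];hi=hi[abs(hi[:,1])<4]
    print('held red end x',np.percentile(T[:,0],99.5).round(1),'slope dz/dx (tool) deg',np.degrees(np.arctan(np.polyfit(hi[:,0],hi[:,2],1)[0])).round(2),'dy/dx',np.degrees(np.arctan(np.polyfit(hi[:,0],T[T[:,0]>15][abs(T[T[:,0]>15][:,1])<4][:,1],1)[0])).round(2),'top z at 40',np.polyval(np.polyfit(hi[:,0],hi[:,2],1),[0,40]).round(1))
E
python3 -c "
from h import *
go(431.7,218.1,300,7.24);held('red')"
```

```text
shift [-0.277 -0.036 -0.014] turn [0.0001 0.0006 0.0001] yaw [179.96   0.23   7.28] pos [473.6 218.  297.7] t 4.25 j6 1.75
held red end x 60.5 slope dz/dx (tool) deg 0.09 dy/dx -0.06 top z at 40 [177.3 177.3]
```

arm_command(rows=[[[-0.15,-0.02,0,0,0,0,-1],[-0.28,-0.036,0,0,0,0,-1],[-0.28,-0.036,0,0,0,0,-1],[-0.28,-0.036,0,0,0,0,-1],[-0.28,-0.036,0,0,0,0,-1],[-0.28,-0.036,0,0,0,0,-1]]])

```text
t: 4.8
eef_pos: [435.4, 218.2, 298.5]
tcp_rot: [-3.142, -0.001, 0.126]
ft_force: [-0.2, 1.1, -2.2]
opening: 0.161
grip_force: 30.0
```

```bash
python3 -c "
from h import *
go(431.1,218.1,258,7.24)
s,p,d=look('scene','sc3')
import cv2
cv2.imwrite('pics/sc3.png',cv2.resize(p[120:300,280:520,::-1],None,fx=3.2,fy=3.2,interpolation=2))
"
```

```text
shift [-0.029 -0.003  0.27 ] turn [-0.     -0.0001 -0.0001] yaw [-1.8e+02 -4.0e-02  7.2e+00] pos [435.4 218.2 298.5] t 4.8 j6 1.77
```

View pics/sc3.png

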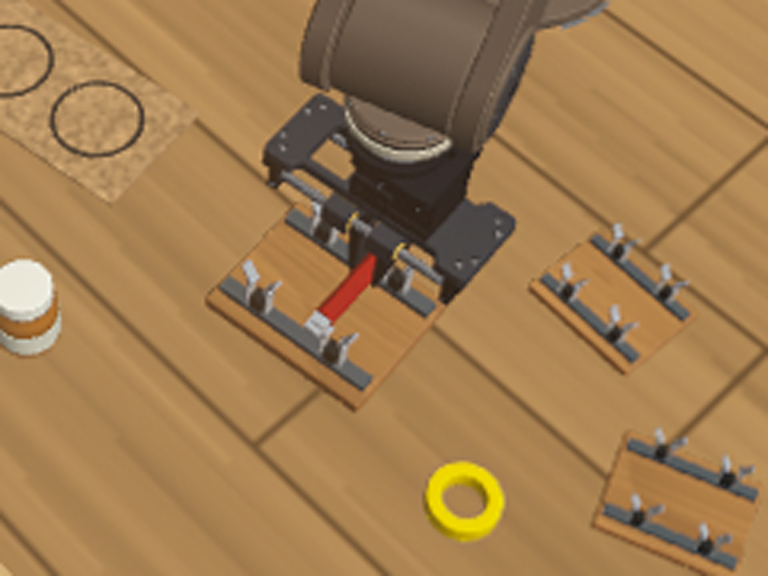

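The red chisel is held above the left clips of the big rack, with its blade at crop (320,325). Now I press it in.

arm_command(rows=[[[-0.028,0,0.12,0,0,0,-1],[-0.028,0,0.2,0,0,0,-1],[-0.028,0,0.25,0,0,0,-1],[-0.028,0,0.3,0,0,0,-1],[-0.028,0,0.35,0,0,0,-1],[-0.028,0,0.39,0,0,0,-1],[-0.028,0,0.42,0,0,0,-1],[-0.028,0,0.44,0,0,0,-1],[-0.028,0,0.44,0,0,0,-1],[-0.028,0,0.44,0,0,0,-1]]])

```text
t: 5.68
eef_pos: [430.5, 217.9, 233.1]
tcp_rot: [-3.141, -0.002, 0.126]
ft_force: [-1.3, 3.5, 4.6]
opening: 0.163
grip_force: 30.0
```

```bash
python3 -c "
from h import *
go(431.1,218.1,232,7.24);held('red','w4')
"
```

```text
shift [ 0.004 -0.001  0.007] turn [-0.0001 -0.0003 -0.    ] yaw [-1.7998e+02 -1.0000e-01  7.2200e+00] pos [430.5 217.9 233.1] t 5.68 j6 1.78
held red end x 60.1 slope dz/dx (tool) deg 0.17 dy/dx -0.14 top z at 40 [176.7 176.8]
```

arm_command(rows=[[[0,0,0.012,0,0,0,-1],[0,0,0.012,0,0,0,-1],[0,0,0,0,0,0,-0.3],[0,0,0,0,0,0,-0.3],[0,0,0,0,0,0,-0.3],[0,0,0,0,0,0,-0.3],[0,0,-0.15,0,0,0,-0.3],[0,0,-0.4,0,0,0,0],[0,0,-0.65,0,0,0,1],[0,0,-0.8,0,0,0,1]]])

```text
t: 6.57
eef_pos: [430.2, 217.7, 355.5]
tcp_rot: [-3.141, -0.002, 0.126]
ft_force: [0.1, 0.7, 0.4]
opening: 0.509
grip_force: 0.0
```

```bash
python3 -c "
from h import *
s,p,d=look('wrist','w5');go(500,0,350,7);print(s['ft_force'])
import cv2
C=cloud('wrist',d,s);v,u=np.nonzero(mask(p,*HUE['red'])&((C[...,2]>20)&(C[...,2]<90)).astype(np.uint8)*255)
X=C[v,u];print(X.min(0),X.max(0),X.mean(0))
A=np.array([np.cos(np.radians(7.24)),np.sin(np.radians(7.24))]);L=(X[:,:2]-[431.4,218.1])@A;print(L.min(),L.max(),np.polyfit(L,X[:,2],1))
s,p,d=look('scene','sc5');C=cloud('scene',d);X=C[(mask(p,*HUE['red'])>0)&(C[...,2]>20)&(C[...,2]<90)&(C[...,0]>330)&(C[...,0]<540)&(C[...,1]>100)&(C[...,1]<300)];L=(X[:,:2]-[431.4,218.1])@A;print(L.min(),L.max(),X.mean(0),np.percentile(X[:,2],[50,90]))
"
```

```text
shift [0.276 1.499 0.055] turn [-0.0002 -0.0011  0.0006] yaw [-179.93   -0.38    7.22] pos [430.6 217.8 358.2] t 6.62 j6 1.78
[0.12506705 0.71598868 0.35461204]
[365.67467166 203.5362163   34.40830742] [490.53340608 233.38193909  58.80126492] [432.90291166 218.88574448  55.34406017]
-65.2865834167862 59.12049812849666 [-2.00412454e-03  5.53472466e+01]
-63.1108922049669 62.210096722487634 [433.17371642 219.62474413  55.43056357] [55.8541507  59.11492896]
```

View pics/w5.png

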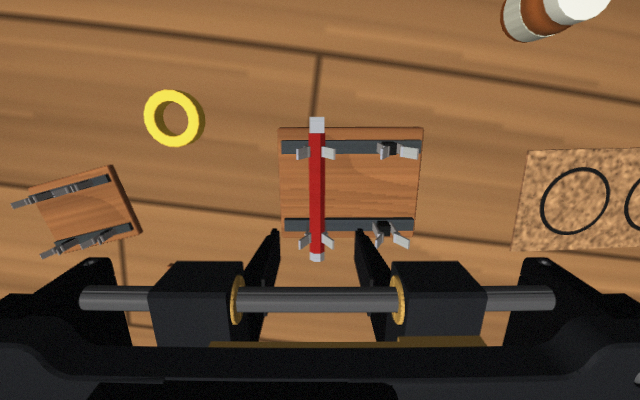

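The red chisel is home: its red part spans -65.3 to 59.1 mm (ideal -65 to 60) and it lies level with its top at 55.4 mm. The tape shows at (174,118) and the mat's left ring at (575,200). Now I move towards the blue chisel and measure the mat on the way.

arm_command(rows=[[[-0.05,0.2,0,0,0,0,1],[-0.1,0.45,0,0,0,0,1],[-0.15,0.7,0,0,0,0,1],[-0.2,0.95,0,0,0,0,1],[-0.2,1.0,0,0,0,0,1]]])

```text
t: 7.08
eef_pos: [418.4, 61.6, 351.6]
tcp_rot: [3.141, 0.002, 0.124]
ft_force: [0.3, -0.3, -0.1]
opening: 0.933
grip_force: 0.0
```

arm_command(rows=[[[-0.05,0.2,0,0,0,0,1],[-0.1,0.45,0,0,0,0,1],[-0.15,0.7,0,0,0,0,1],[-0.1,0.95,0,0,0,0,1],[-0.1,1.0,0,0,0,0,1],[-0.1,1.0,0,0,0,0,1],[-0.1,1.0,0,0,0,0,1]]])

```text
t: 7.67
eef_pos: [423.0, -85.3, 351.8]
tcp_rot: [-3.141, 0.002, 0.125]
ft_force: [-0.9, -0.6, -0.2]
opening: 0.998
grip_force: 0.0
```

```bash
python3 - <<'E'
from h import *
s,p,d=look("wrist","w6");np.savez("w6.npz",p=p,d=d,pos=s['eef_pos'],rot=s['tcp_rot']);print(s['eef_pos'],s['tcp_rot'],s['t'])
C=cloud("wrist",d,s)
try: print(bar("wrist",s,p,d,"blue"))
except Exception as e: print(e)
m=mask(p,*HUE['dark'])*((C[...,2]<12)&(C[...,2]>-5)).astype(np.uint8)
for a,c,b in blobs(m,60):
    v,u=np.nonzero(b);P=onplane("wrist",np.c_[u,v],3,s);e=cv2.fitEllipse(np.float32(P[:,:2]));print(a,c,e,cv2.minEnclosingCircle(np.float32(P[:,:2])))
E
```

```text
[423.01507657 -85.33410977 351.82095453] [-3.14055654e+00  1.68329754e-03  1.24804504e-01] 7.6667
(array([ 589.9598994 , -202.16447838]), np.float64(-16.286571014085528), (np.float64(-43.87027931097616), np.float64(33.55846815827375)), (np.float64(-31.958454599877825), np.float64(33.150081196447395)), np.float64(14.66075515826723))
433 [151.7 138. ] ((448.7514953613281, 106.06069946289062), (4.6644816398620605, 121.54410552978516), 97.4856185913086) ((443.1475830078125, 106.85523986816406), 64.59176635742188)
794 [427.  158.9] ((463.5007629394531, -208.31761169433594), (83.11132049560547, 83.44529724121094), 160.87643432617188) ((463.3420104980469, -208.19967651367188), 43.69847869873047)
791 [332.6 161.4] ((446.13690185546875, -99.37568664550781), (83.16643524169922, 83.30165100097656), 124.2646255493164) ((446.1021423339844, -99.2572250366211), 43.783634185791016)
210 [ 22.7 269.6] ((254.17323303222656, 290.28082275390625), (6.311635971069336, 69.44327545166016), 86.49665832519531) ((255.42181396484375, 289.02435302734375), 37.1536865234375)
```

View pics/w6.png

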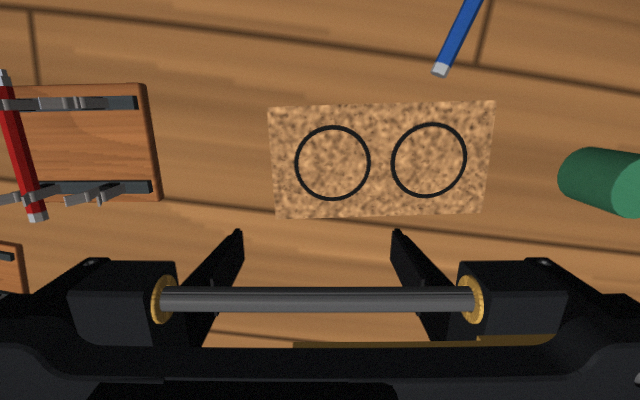

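The mat rings are at (333,161) and (427,159), the blue head is at (441,69), and the tin is at (600,180). The left ring centre is (446.1,-99.4) and the right is (463.5,-208.3). On to the blue chisel.

arm_command(rows=[[[0.2,0.2,0.05,0,0,0.065,1],[0.4,0.4,0.1,0,0,0.065,1],[0.6,0.6,0.2,0,0,0.065,1],[0.8,0.8,0.2,0,0,0.065,1],[0.95,0.98,0.2,0,0,0.065,1],[0.95,0.98,0.2,0,0,0.065,1],[0.95,0.98,0.2,0,0,0.065,1]]])

```text
t: 8.3
eef_pos: [584.0, -212.6, 321.5]
tcp_rot: [-3.141, 0.001, -0.281]
ft_force: [0.2, 0.9, 0.5]
opening: 0.999
grip_force: 0.0
```

```bash
python3 - <<'E'
from h import *
s,p,d=look("wrist","w7");print(s['eef_pos'],s['t'])
r=bar("wrist",s,p,d,"blue");print(r);go(*r[0],193.5,r[1])
E
```

```text
[ 584.04038238 -212.62653344  321.45635187] 8.3
(array([ 626.08549323, -213.9454923 ]), np.float64(-15.189452092474042), (np.float64(-76.68082849916526), np.float64(72.57884380993914)), (np.float64(-66.51877653733038), np.float64(58.63801952805843)), np.float64(15.301703416567976))
shift [ 0.28  -0.066  0.854] turn [-0.0001  0.0003 -0.0025] yaw [-1.7997e+02  1.1000e-01 -1.6090e+01] pos [ 583.2 -211.9  321.8] t 8.35 j6 1.4
```

arm_command(rows=[[[0.14,-0.03,0.1,0,0,-0.002,1],[0.28,-0.066,0.3,0,0,-0.002,1],[0.28,-0.066,0.5,0,0,-0.002,1],[0.28,-0.066,0.7,0,0,-0.002,1],[0.28,-0.066,0.82,0,0,-0.002,0.6],[0.28,-0.066,0.85,0,0,-0.002,0.4],[0.28,-0.066,0.85,0,0,-0.002,0.2]]])

```text
t: 8.93
eef_pos: [625.7, -214.2, 194.5]
tcp_rot: [-3.141, 0.003, -0.268]
ft_force: [0.1, 0.7, -0.4]
opening: 0.847
grip_force: 0.0
```

```bash
python3 -c "
from h import *
go(626.1,-213.9,193.5,-15.2)"
```

```text
shift [ 0.002 -0.003  0.007] turn [-0.0001  0.0004 -0.0005] yaw [-1.7997e+02  1.5000e-01 -1.5380e+01] pos [ 625.7 -214.2  194.5] t 8.93 j6 1.41
```

arm_command(rows=[[[0,0,0.005,0,0,0,-1],[0,0,0.005,0,0,0,-1],[0,0,0.005,0,0,0,-1],[0,0,0.005,0,0,0,-1],[0,0,0.005,0,0,0,-1],[0,0,0.005,0,0,0,-1],[0,0,0.005,0,0,0,-1],[0,0,0.005,0,0,0,-1],[0,0,0.005,0,0,0,-1],[0,0,0.005,0,0,0,-1]]])

```text
t: 9.77
eef_pos: [626.2, -215.7, 194.5]
tcp_rot: [-3.141, -0.0, -0.27]
ft_force: [-0.7, 0.1, 0.8]
opening: 0.164
grip_force: 30.0
```

arm_command(rows=[[[0,0,0,0,0,0,-1],[0,0,0,0,0,0,-1],[0,0,0,0,0,0,-1],[0,0,0,0,0,0,-1],[0,0,0,0,0,0,-1],[0,0,-0.15,0,0,0,-1],[0,0,-0.4,0,0,0,-1],[0,0,-0.65,0,0,0,-1],[0,0,-0.75,0,0,0,-1],[0,0,-0.75,0,0,0,-1]]])

```text
t: 10.6
eef_pos: [626.5, -215.9, 311.0]
tcp_rot: [3.14, -0.006, -0.27]
ft_force: [1.0, -0.6, -1.7]
opening: 0.165
grip_force: 30.0
```

```bash
python3 -c "
from h import *
held('blue');go(441,142.7,305,7.24)"
```

```text
held red end x 60.3 slope dz/dx (tool) deg 0.02 dy/dx 0.02 top z at 40 [178.  178.1]
shift [-1.826 -1.975  0.016] turn [ 0.0002 -0.0004 -0.063 ] yaw [ 1.7997e+02 -1.7000e-01 -1.5460e+01] pos [ 626.1 -215.8  308.4] t 10.65 j6 1.41
```

arm_command(rows=[[[-0.15,-0.17,0,0,0,0,-1],[-0.32,-0.35,0,0,0,0,-1],[-0.5,-0.55,0,0,0,0,-1],[-0.68,-0.74,0,0,0,0,-1],[-0.85,-0.92,0,0,0,0,-1],[-0.92,-0.99,0,0,0,0,-1]]])

```text
t: 11.15
eef_pos: [530.1, -32.7, 305.1]
tcp_rot: [3.141, 0.005, -0.268]
ft_force: [0.4, 0.0, -2.2]
opening: 0.165
grip_force: 30.0
```

arm_command(rows=[[[-0.15,-0.17,0,0,0,-0.063,-1],[-0.32,-0.35,0,0,0,-0.063,-1],[-0.5,-0.55,0,0,0,-0.063,-1],[-0.68,-0.74,0,0,0,-0.063,-1],[-0.85,-0.92,0,0,0,-0.063,-1],[-0.9,-0.98,0,0,0,-0.063,-1],[-0.9,-0.98,0,0,0,-0.063,-1],[-0.9,-0.98,0,0,0,-0.063,-1]]])

```text
t: 11.82
eef_pos: [442.0, 141.9, 306.2]
tcp_rot: [3.141, 0.001, 0.128]
ft_force: [0.3, -1.4, -2.2]
opening: 0.168
grip_force: 30.0
```

```bash
python3 -c "
from h import *
held('blue');go(440.7,142.7,233,7.24)"
```

```text
held red end x 60.3 slope dz/dx (tool) deg -0.01 dy/dx -0.03 top z at 40 [178. 178.]
shift [-0.01  -0.01   0.489] turn [ 0.      0.0001 -0.    ] yaw [1.7999e+02 3.0000e-02 7.2300e+00] pos [442.4 141.4 306.3] t 11.87 j6 1.61
```

arm_command(rows=[[[-0.01,-0.008,0.13,0,0,0,-1],[-0.01,-0.008,0.23,0,0,0,-1],[-0.01,-0.008,0.3,0,0,0,-1],[-0.01,-0.008,0.35,0,0,0,-1],[-0.01,-0.008,0.4,0,0,0,-1],[-0.01,-0.008,0.44,0,0,0,-1],[-0.01,-0.008,0.47,0,0,0,-1],[-0.01,-0.008,0.495,0,0,0,-1],[-0.01,-0.008,0.495,0,0,0,-1],[-0.01,-0.008,0.495,0,0,0,-1]]])

```text
t: 12.7
eef_pos: [440.8, 142.5, 233.1]
tcp_rot: [3.142, -0.002, 0.126]
ft_force: [0.3, 1.4, 5.2]
opening: 0.165
grip_force: 30.0
```

```bash
python3 -c "
from h import *
held('blue');go(440.7,142.7,233,7.24)"
```

```text
held red end x 60.0 slope dz/dx (tool) deg -0.05 dy/dx -0.09 top z at 40 [176.9 176.9]
shift [-0.    -0.002  0.001] turn [ 0.     -0.0003 -0.0001] yaw [ 1.80e+02 -1.10e-01  7.19e+00] pos [440.8 142.4 233.1] t 12.75 j6 1.62
```

Blue's axis is at about 48.2 mm, so it is home. I give it a small extra press, release, and lift.

arm_command(rows=[[[0,0,0.012,0,0,0,-1],[0,0,0.012,0,0,0,-1],[0,0,0,0,0,0,-0.3],[0,0,0,0,0,0,-0.3],[0,0,0,0,0,0,-0.3],[0,0,0,0,0,0,-0.3],[0,0,-0.15,0,0,0,-0.3],[0,0,-0.4,0,0,0,0],[0,0,-0.65,0,0,0,1],[0,0,-0.8,0,0,0,1]]])

```text
t: 13.58
eef_pos: [440.2, 142.8, 355.5]
tcp_rot: [-3.142, -0.002, 0.126]
ft_force: [0.7, 0.7, -1.2]
opening: 0.505
grip_force: 0.0
```

```bash
cat > rackchk.py <<'E'
from h import *
A=np.array([np.cos(np.radians(7.24)),np.sin(np.radians(7.24))])
s,p,d=look('wrist')
C=cloud('wrist',d,s)
for k,c in(('red',(431.4,218.1)),('blue',(441,142.7))):
    X=C[(mask(p,*HUE[k])>0)&(C[...,2]>20)&(C[...,2]<90)&(C[...,0]<530)]
    L=(X[:,:2]-c)@A;T=X[:,2]>np.median(X[:,2])-2;print(k,L.min(),L.max(),'lat',((X[:,:2]-c)@[-A[1],A[0]])[T].mean(),np.polyfit(L[T],X[T,2],1))
E
python3 rackchk.py; python3 -c "
from h import *
s,p,d=look('wrist','w8');go(520,28,310,90)
C=cloud('wrist',d,s)
for k in('white','green'):
  for a,c,b in blobs(mask(p,*HUE[k])*((C[...,2]<100)&(C[...,2]>5)).astype(np.uint8),100):print(k,a,c,C[b].mean(0))
"
```

```text
red -64.43390581668056 59.2500194371551 lat -0.15400116675764372 [-9.21684167e-04  5.58546554e+01]
blue -65.39943412323385 59.62699160139101 lat 0.571167186876552 [-2.50931740e-04  5.58973731e+01]
shift [0.428 0.826 0.307] turn [ 0.0007 -0.0008 -0.2299] yaw [-179.99   -0.35    7.22] pos [440.4 142.8 355.7] t 13.68 j6 1.62
white 894 [488.3   8.6] [619.86983729  26.35407283  75.28014328]
```

Both chisels are home, level and centred. Next the jar.

arm_command(rows=[[[0.2,0.2,0,0,0,0,1],[0.4,0.4,0,0,0,0,1],[0.6,0.6,0,0,0,0,1],[0.8,0.8,0,0,0,0,1],[0.9,0.89,0,0,0,0,1],[0.9,0.89,0,0,0,0,1],[0.9,0.89,0,0,0,0,1]]])

```text
t: 14.27
eef_pos: [591.2, 26.5, 350.7]
tcp_rot: [-3.141, 0.003, 0.124]
ft_force: [-0.1, -0.5, 0.4]
opening: 0.994
grip_force: 0.0
```

```bash
python3 - <<'E'
from h import *
s,p,d=look("wrist","w9");C=cloud("wrist",d,s)
m=mask(p,*HUE['white'])*((C[...,2]<79)&(C[...,2]>72)).astype(np.uint8)
b=max(blobs(m),key=lambda t:t[0]);v,u=np.nonzero(b[2]);P=onplane("wrist",np.c_[u,v],75,s)
e=cv2.minEnclosingCircle(np.float32(P[:,:2]));print(b[:2],e,P.mean(0),cv2.fitEllipse(cv2.convexHull(np.float32(P[:,:2]))))
go(*e[0],214,7.2)
E
```

```text
(np.int32(2387), array([321.7, 153.1])) ((635.107177734375, 28.10556983947754), 24.475414276123047) [635.6379812   28.18734755  75.        ] ((635.2020263671875, 28.164201736450195), (48.18848419189453, 48.63978958129883), 8.189730644226074)
shift [0.298 0.032 0.913] turn [-0.0001  0.0004 -0.    ] yaw [-1.7997e+02  1.5000e-01  7.1800e+00] pos [590.5  27.2 351.1] t 14.32 j6 1.38
```

arm_command(rows=[[[0.15,0.03,0,0,0,0,1],[0.298,0.03,0.1,0,0,0,1],[0.298,0.03,0.3,0,0,0,1],[0.298,0.03,0.5,0,0,0,1],[0.298,0.03,0.7,0,0,0,1],[0.298,0.03,0.85,0,0,0,1],[0.298,0.03,0.93,0,0,0,1],[0.298,0.03,0.93,0,0,0,0.5],[0.298,0.03,0.93,0,0,0,-0.2],[0.298,0.03,0.93,0,0,0,-1]]])

```text
t: 15.15
eef_pos: [635.9, 28.8, 214.7]
tcp_rot: [3.141, -0.002, 0.126]
ft_force: [0.1, -0.1, 1.1]
opening: 0.843
grip_force: 0.0
```

arm_command(rows=[[[0,0,0,0,0,0,-1],[0,0,0,0,0,0,-1],[0,0,0,0,0,0,-1],[0,0,0,0,0,0,-1],[0,0,0,0,0,0,-1],[0,0,0,0,0,0,-1],[0,0,0,0,0,0,-1],[0,0,0,0,0,0,-1]]])

```text
t: 15.82
eef_pos: [635.9, 28.4, 214.0]
tcp_rot: [3.141, -0.001, 0.126]
ft_force: [-1.0, -1.5, 6.9]
opening: 0.587
grip_force: 30.0
```

```bash
python3 -c "
from h import *
go(446.1,-99.4,260,7.2)"
```

```text
shift [-1.362  0.687 -0.308] turn [ 0.     -0.0002  0.    ] yaw [ 1.7998e+02 -6.0000e-02  7.2100e+00] pos [635.9  28.4 214. ] t 15.82 j6 1.39
```

arm_command(rows=[[[0,0,-0.12,0,0,0,-1],[-0.08,0.03,-0.25,0,0,0,-1],[-0.2,0.1,-0.33,0,0,0,-1],[-0.36,0.18,-0.33,0,0,0,-1],[-0.52,0.26,-0.33,0,0,0,-1],[-0.68,0.34,-0.33,0,0,0,-1],[-0.82,0.42,-0.33,0,0,0,-1],[-0.9,0.46,-0.33,0,0,0,-1]]])

```text
t: 16.48
eef_pos: [508.6, -57.9, 262.7]
tcp_rot: [-3.141, 0.001, 0.125]
ft_force: [0.7, 0.1, -1.4]
opening: 0.583
grip_force: 30.0
```

arm_command(rows=[[[-0.12,0.06,0,0,0,0,-1],[-0.24,0.12,0,0,0,0,-1],[-0.36,0.18,0,0,0,0,-1],[-0.45,0.22,0,0,0,0,-1],[-0.46,0.227,0,0,0,0,-1],[-0.46,0.227,0,0,0,0,-1],[-0.46,0.227,0,0,0,0,-1]]])

```text
t: 17.07
eef_pos: [446.9, -99.3, 262.8]
tcp_rot: [3.141, -0.001, 0.126]
ft_force: [0.6, -0.1, -1.1]
opening: 0.581
grip_force: 30.0
```

```bash
python3 - <<'E'
from h import *
s,p,d=look("wrist","w10");C=cloud("wrist",d,s)
w=(mask(p,*HUE['white'])>0)&(abs(C[...,2]-s['eef_pos'][2]+214-75)<15);X=C[w];print(X.mean(0),np.percentile(X[:,2],[5,50,95]),w.sum())
go(446.1,-99.4,217.5,7.2)
E
```

```text
[450.52419645 -98.45603518 124.28164844] [123.37549949 124.27868097 125.18249097] 4375
shift [-0.007  0.001  0.302] turn [ 0.     -0.0001  0.0001] yaw [ 1.7998e+02 -4.0000e-02  7.2300e+00] pos [447.  -99.1 262.8] t 17.12 j6 1.08
```

View pics/w10.png

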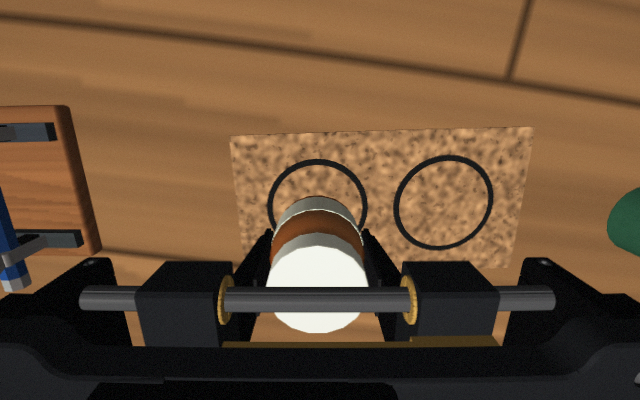

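The jar is held upright above the left ring, whose visible arc is at (317,165). I lower it.

arm_command(rows=[[[-0.006,0,0.1,0,0,0,-1],[-0.006,0,0.2,0,0,0,-1],[-0.006,0,0.27,0,0,0,-1],[-0.006,0,0.295,0,0,0,-1],[-0.006,0,0.302,0,0,0,-1],[-0.006,0,0.305,0,0,0,-1],[-0.006,0,0.305,0,0,0,-1],[-0.006,0,0.305,0,0,0,-1]]])

```text
t: 17.78
eef_pos: [445.7, -99.4, 217.2]
tcp_rot: [3.141, -0.001, 0.126]
ft_force: [-0.1, -0.2, -1.4]
opening: 0.58
grip_force: 30.0
```

arm_command(rows=[[[0,0,0,0,0,0,0.8],[0,0,0,0,0,0,0.8],[0,0,0,0,0,0,0.8],[0,0,0,0,0,0,0.8],[0,0,0,0,0,0,0.8],[0,0,0,0,0,0,0.8],[0,0,-0.1,0,0,0,0.8],[0,0,-0.3,0,0,0,0.8],[0,0,-0.55,0,0,0,1],[0,0,-0.8,0,0,0,1]]])

```text
t: 18.62
eef_pos: [445.2, -99.4, 338.1]
tcp_rot: [-3.141, 0.002, 0.126]
ft_force: [0.0, -0.2, -0.0]
opening: 0.974
grip_force: 0.0
```

```bash
python3 - <<'E'
from h import *
s,p,d=look("wrist","w11");C=cloud("wrist",d,s)
m=mask(p,*HUE['white'])*((C[...,2]<82)&(C[...,2]>75)).astype(np.uint8)
b=max(blobs(m),key=lambda t:t[0]);v,u=np.nonzero(b[2]);P=onplane("wrist",np.c_[u,v],78,s)
e=cv2.minEnclosingCircle(np.float32(P[:,:2]));print(b[:2],e,C[b[2]].mean(0))
for a,c,b in blobs(mask(p,*HUE['green'])*((C[...,2]<90)&(C[...,2]>5)).astype(np.uint8),100):print(a,c,C[b].mean(0))
go(440,-390,340,7.2)
E
```

```text
(np.int32(2283), array([317. , 206.5])) ((444.7828674316406, -99.01876831054688), 24.547924041748047) [445.49114088 -98.88963477  78.48502419]
5104 [599.5 202.6] [ 475.76081095 -376.94036658   51.38551788]
shift [-0.283  1.916  0.033] turn [ 0.0006 -0.001   0.0001] yaw [179.8   -0.38   7.23] pos [446.  -99.5 344.3] t 18.67 j6 1.08
```

The jar is standing within 2 mm of the ring centre. Next the tin.

arm_command(rows=[[[-0.03,0.2,0,0,0,0,1],[-0.06,0.45,0,0,0,0,1],[-0.09,0.7,0,0,0,0,1],[-0.12,0.94,0,0,0,0,1],[-0.12,0.96,0,0,0,0,1]]])

```text
t: 19.08
eef_pos: [445.7, -249.1, 337.0]
tcp_rot: [3.14, -0.001, 0.123]
ft_force: [0.0, 0.4, -1.2]
opening: 0.997
grip_force: 0.0
```

arm_command(rows=[[[-0.03,0.2,0,0,0,0,1],[-0.06,0.45,0,0,0,0,1],[-0.09,0.7,0,0,0,0,1],[-0.12,0.94,0,0,0,0,1],[-0.12,0.96,0,0,0,0,1],[-0.12,0.96,0,0,0,0,1],[-0.12,0.96,0,0,0,0,1]]])

```text
t: 19.67
eef_pos: [445.7, -389.1, 336.5]
tcp_rot: [-3.14, 0.001, 0.126]
ft_force: [-0.7, 0.2, 0.1]
opening: 1.0
grip_force: 0.0
```

```bash
cat > circ.py <<'E'
from h import *
import sys
def circ(k,z,tag=None):
    s,p,d=look("wrist",tag);C=cloud("wrist",d,s)
    m=mask(p,*HUE[k])*(abs(C[...,2]-z)<3).astype(np.uint8)
    b=max(blobs(m),key=lambda t:t[0]);v,u=np.nonzero(b[2]);P=onplane("wrist",np.c_[u,v],z,s)
    e=cv2.minEnclosingCircle(np.float32(P[:,:2]));print(b[:2],e,'z',C[b[2]][:,2].mean());return e[0]
if __name__=="__main__":
    e=circ(sys.argv[1],float(sys.argv[2]));go(*e,float(sys.argv[3]))
E
python3 circ.py green 70 211
```

```text
(np.int32(3992), array([330.6, 173.8])) ((474.14471435546875, -396.7032775878906), 31.53341293334961) z 70.40444244502372
shift [0.18  0.078 0.838] turn [0. 0. 0.] yaw [-1.7994e+02  3.0000e-02  7.2500e+00] pos [ 445.9 -388.6  336.7] t 19.72 j6 0.62
```

arm_command(rows=[[[0.09,0.04,0,0,0,0,1],[0.18,0.077,0.05,0,0,0,1],[0.18,0.077,0.2,0,0,0,1],[0.18,0.077,0.4,0,0,0,1],[0.18,0.077,0.6,0,0,0,1],[0.18,0.077,0.75,0,0,0,1],[0.18,0.077,0.825,0,0,0,1],[0.18,0.077,0.825,0,0,0,1],[0.18,0.077,0.825,0,0,0,-1],[0.18,0.077,0.825,0,0,0,-1]]])

```text
t: 20.55
eef_pos: [474.6, -397.6, 214.7]
tcp_rot: [3.14, -0.001, 0.127]
ft_force: [-0.1, 1.0, 0.7]
opening: 0.909
grip_force: 0.0
```

arm_command(rows=[[[0,0,0,0,0,0,-1],[0,0,0,0,0,0,-1],[0,0,0,0,0,0,-1],[0,0,0,0,0,0,-1],[0,0,0,0,0,0,-1],[0,0,0,0,0,0,-1],[0,0,0,0,0,0,-1]]])

```text
t: 21.13
eef_pos: [474.2, -397.8, 214.0]
tcp_rot: [3.141, -0.001, 0.126]
ft_force: [-1.0, 0.7, 6.8]
opening: 0.672
grip_force: 30.0
```

```bash
python3 -c "
from h import *
go(463.5,-208.3,260,7.2)"
```

```text
shift [ 0.088 -1.262 -0.308] turn [ 0.0001 -0.0001  0.    ] yaw [ 1.7997e+02 -4.0000e-02  7.2000e+00] pos [ 474.2 -397.8  214. ] t 21.13 j6 0.64
```

arm_command(rows=[[[0,0,-0.12,0,0,0,-1],[0,0,-0.25,0,0,0,-1],[0.01,-0.15,-0.3,0,0,0,-1],[0.02,-0.35,-0.3,0,0,0,-1],[0.04,-0.55,-0.3,0,0,0,-1],[0.06,-0.75,-0.3,0,0,0,-1],[0.07,-0.9,-0.3,0,0,0,-1],[0.07,-0.96,-0.3,0,0,0,-1]]])

```text
t: 21.8
eef_pos: [466.0, -251.0, 258.2]
tcp_rot: [-3.14, 0.001, 0.128]
ft_force: [-0.0, 0.1, -3.5]
opening: 0.674
grip_force: 30.0
```

arm_command(rows=[[[0.01,-0.1,0,0,0,0,-1],[0.015,-0.2,0,0,0,0,-1],[0.015,-0.28,0,0,0,0,-1],[0.015,-0.3,0,0,0,0,-1],[0.015,-0.3,0,0,0,0,-1],[0.015,-0.3,0,0,0,0,-1]]])

```text
t: 22.3
eef_pos: [463.3, -209.0, 258.3]
tcp_rot: [3.141, -0.001, 0.126]
ft_force: [1.2, -0.2, -2.8]
opening: 0.672
grip_force: 30.0
```

```bash
python3 - <<'E'
from h import *
s,p,d=look("wrist");C=cloud("wrist",d,s)
w=(mask(p,*HUE['green'])>0)&(abs(C[...,2]-s['eef_pos'][2]+214-70)<8);X=C[w];print(X.mean(0),np.percentile(X[:,2],[5,50,95]),w.sum(),X.max(0))
go(463.5,-208.3,217,7.2)
E
```

```text
[ 470.68030002 -207.72097753  114.38909009] [111.90522727 114.65485307 115.61309603] 8560 [ 495.08284489 -176.49041463  117.03868139]
shift [ 0.002 -0.006  0.275] turn [ 0.0001 -0.0001  0.    ] yaw [ 1.7998e+02 -3.0000e-02  7.2000e+00] pos [ 463.2 -209.2  258.2] t 22.35 j6 0.89
```

arm_command(rows=[[[0.002,-0.005,0.1,0,0,0,-1],[0.002,-0.005,0.2,0,0,0,-1],[0.002,-0.005,0.25,0,0,0,-1],[0.002,-0.005,0.27,0,0,0,-1],[0.002,-0.005,0.275,0,0,0,-1],[0.002,-0.005,0.277,0,0,0,-1],[0.002,-0.005,0.277,0,0,0,-1],[0.002,-0.005,0.277,0,0,0,-1]]])

```text
t: 23.02
eef_pos: [463.4, -208.2, 217.0]
tcp_rot: [3.141, -0.001, 0.126]
ft_force: [-2.0, -1.6, 1.0]
opening: 0.666
grip_force: 30.0
```

arm_command(rows=[[[0,0,0,0,0,0,0.9],[0,0,0,0,0,0,0.9],[0,0,0,0,0,0,0.9],[0,0,0,0,0,0,0.9],[0,0,0,0,0,0,0.9],[0,0,0,0,0,0,0.9],[0,0,-0.1,0,0,0,0.9],[0,0,-0.3,0,0,0,0.9],[0,0,-0.55,0,0,0,1],[0,0,-0.8,0,0,0,1]]])

```text
t: 23.85
eef_pos: [463.1, -207.8, 337.7]
tcp_rot: [-3.14, 0.001, 0.126]
ft_force: [0.2, -1.7, 0.2]
opening: 0.989
grip_force: 0.0
```

```bash
python3 - <<'E'
from circ import *
e=circ("green",73);circ("white",78)
for n in("scene",):
    p=np.load("w1.npz")
go(450,350,350,7.2)
E
```

```text
(np.int32(3702), array([317.7, 203.6])) ((463.4950256347656, -207.69056701660156), 31.729671478271484) z 73.4294899067936
(np.int32(2104), array([193.9, 211.9])) ((444.8793029785156, -99.3407211303711), 24.50045394897461) z 78.4559591718304
shift [ 0.378 -3.702 -0.073] turn [ 0.0008 -0.0011  0.0001] yaw [179.7   -0.38   7.23] pos [ 463.7 -208.   341.6] t 23.95 j6 0.89
```

Tin and jar are placed. Next the tape.

arm_command(rows=[[[0.02,-0.2,0,0,0,0,1],[0.04,-0.45,0,0,0,0,1],[0.06,-0.7,0,0,0,0,1],[0.1,-0.97,0,0,0,0,1]]])

```text
t: 24.28
eef_pos: [459.1, -60.5, 336.2]
tcp_rot: [-3.141, 0.001, 0.125]
ft_force: [0.2, 0.3, 0.2]
opening: 0.998
grip_force: 0.0
```

arm_command(rows=[[[0.02,-0.25,0,0,0,0,1],[0.04,-0.5,0,0,0,0,1],[0.06,-0.75,0,0,0,0,1],[0.1,-0.98,0,0,0,0,1]]])

```text
t: 24.62
eef_pos: [455.3, 88.0, 336.2]
tcp_rot: [-3.141, 0.001, 0.126]
ft_force: [1.0, -0.0, 1.1]
opening: 1.003
grip_force: 0.0
```

arm_command(rows=[[[0.02,-0.25,0,0,0,0,1],[0.04,-0.5,0,0,0,0,1],[0.06,-0.75,0,0,0,0,1],[0.1,-0.98,0,0,0,0,1]]])

```text
t: 24.95
eef_pos: [451.7, 235.9, 336.1]
tcp_rot: [3.141, 0.001, 0.126]
ft_force: [0.6, -0.1, 0.9]
opening: 1.0
grip_force: 0.0
```

arm_command(rows=[[[0.02,-0.25,0,0,0,0,1],[0.04,-0.5,0,0,0,0,1],[0.06,-0.75,0,0,0,0,1],[0.1,-0.9,0,0,0,0,1],[0.1,-0.9,0,0,0,0,1],[0.1,-0.9,0,0,0,0,1]]])

```text
t: 25.45
eef_pos: [450.1, 370.5, 335.6]
tcp_rot: [3.141, 0.001, 0.128]
ft_force: [0.7, -0.0, -0.5]
opening: 1.0
grip_force: 0.0
```

```bash
python3 circ.py yellow 20 193
```

```text
Traceback (most recent call last):
  File "circ.py", line 9, in <module>
    e=circ(sys.argv[1],float(sys.argv[2]));go(*e,float(sys.argv[3]))
  File "circ.py", line 6, in circ
    b=max(blobs(m),key=lambda t:t[0]);v,u=np.nonzero(b[2]);P=onplane("wrist",np.c_[u,v],z,s)
ValueError: max() iterable argument is empty
```

```bash
python3 - <<'E'
from h import *
s,p,d=look("wrist","w12");C=cloud("wrist",d,s)
H=cv2.cvtColor(p,cv2.COLOR_RGB2HSV)
w=(H[...,1]>150)&(H[...,0]>18)&(H[...,0]<40)
for a,c,b in blobs(w.astype(np.uint8),100):print(a,c,np.median(C[b],axis=0),np.percentile(H[b],[5,50,95],axis=0).tolist())
E
```

```text
1889 [310.2 156. ] [483.76608962 380.85597864  20.19276252] [[21.0, 159.0, 128.4], [27.0, 163.0, 246.0], [28.0, 186.5999999999999, 247.0]]
387 [472.5 298.8] [484.18072182 325.29508755 241.23641577] [[19.0, 151.0, 132.0], [19.0, 156.0, 154.0], [20.0, 161.0, 201.7]]
120 [156.4 309.9] [468.4595977  420.94884415 243.5699389 ] [[19.0, 152.0, 63.0], [19.0, 156.0, 89.5], [20.0, 166.05, 189.05]]
400 [507.5 340. ] [476.48094343 317.73047257 249.90687841] [[19.0, 152.0, 69.0], [19.0, 159.0, 73.0], [20.0, 168.0, 76.0]]
```

Only my saturation threshold was too strict, so I loosen it.

```bash
sed -i 's/yellow=((26,180,120)/yellow=((24,150,120)/' h.py; python3 circ.py yellow 20 194
```

```text
(np.int32(1540), array([309.4, 155.8])) ((484.1242370605469, 381.100830078125), 29.397794723510742) z 20.398940573589627
shift [ 0.233 -0.054  0.948] turn [0. 0. 0.] yaw [1.7997e+02 4.0000e-02 7.1700e+00] pos [450.6 368.7 336.3] t 25.6 j6 2.02
```

arm_command(rows=[[[0.12,-0.03,0.05,0,0,0,1],[0.233,-0.054,0.2,0,0,0,1],[0.233,-0.054,0.4,0,0,0,1],[0.233,-0.054,0.6,0,0,0,1],[0.233,-0.054,0.8,0,0,0,1],[0.233,-0.054,0.9,0,0,0,1],[0.233,-0.054,0.935,0,0,0,1],[0.233,-0.054,0.935,0,0,0,1],[0.233,-0.054,0.935,0,0,0,-1],[0.233,-0.054,0.935,0,0,0,-1]]])

```text
t: 26.43
eef_pos: [484.6, 381.9, 197.9]
tcp_rot: [-3.141, -0.002, 0.126]
ft_force: [0.4, 0.1, -0.0]
opening: 0.911
grip_force: 0.0
```

arm_command(rows=[[[0,0,0,0,0,0,-1],[0,0,0,0,0,0,-1],[0,0,0,0,0,0,-1],[0,0,0,0,0,0,-1],[0,0,0,0,0,0,-1],[0,0,0,0,0,0,-1],[0,0,0,0,0,0,-1],[0,0,0,0,0,0,-1]]])

```text
t: 27.1
eef_pos: [484.2, 382.1, 196.8]
tcp_rot: [-3.142, -0.0, 0.126]
ft_force: [-0.9, -0.5, 6.9]
opening: 0.62
grip_force: 30.0
```

arm_command(rows=[[[0,0,-0.1,0,0,0,-1],[0,0,-0.25,0,0,0,-1],[0,0,-0.5,0,0,0,-1],[0,0,-0.75,0,0,0,-1],[0,0,-0.85,0,0,0,-1],[0,0,-0.85,0,0,0,-1],[0,0,-0.85,0,0,0,-1]]])

```text
t: 27.68
eef_pos: [484.0, 382.0, 324.3]
tcp_rot: [-3.141, -0.001, 0.126]
ft_force: [-0.5, 0.2, -1.9]
opening: 0.617
grip_force: 30.0
```

```bash
python3 - <<'E'
from h import *
s,p,d=look("wrist","w13");C=cloud("wrist",d,s)
X=C[(mask(p,*HUE['yellow'])>0)&(abs(C[...,2]-s['eef_pos'][2]+185)<25)]
T=R.from_euler('xyz',s['tcp_rot']).inv().apply(X-s['eef_pos'])
print(len(T),T.min(0),T.max(0),np.percentile(T[:,2],[5,25,50,75]))
if len(T): W=T[T[:,2]<np.percentile(T[:,2],30)+4];print(np.polyfit(W[:,0],W[:,2],1),np.polyfit(W[:,1],W[:,2],1))
go(463.5,-207.7,300,7.2)
E
```

```text
3733 [-23.9807826  -30.01055313 174.66152304] [ 29.13385473  28.64629741 193.48104387] [175.51254268 176.03879273 176.44260062 176.83773581]
[2.16888124e-03 1.76438477e+02] [1.42932427e-03 1.76447463e+02]
shift [-0.629  3.882  0.156] turn [0.0001 0.0001 0.    ] yaw [1.7998e+02 5.0000e-02 7.2200e+00] pos [484.  381.9 323.1] t 27.73 j6 2.01
```

View pics/w13.png

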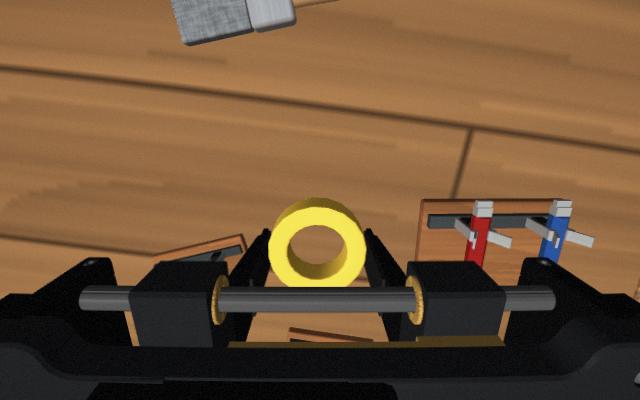

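The tape is held flat, at (317,245), and level. I carry it to the tin.

arm_command(rows=[[[-0.04,0.2,0,0,0,0,-1],[-0.08,0.45,0,0,0,0,-1],[-0.12,0.7,0,0,0,0,-1],[-0.16,0.97,0,0,0,0,-1]]])

```text
t: 28.07
eef_pos: [478.0, 233.6, 322.0]
tcp_rot: [3.141, 0.003, 0.127]
ft_force: [1.0, 0.0, 0.3]
opening: 0.619
grip_force: 30.0
```

arm_command(rows=[[[-0.04,0.25,0,0,0,0,-1],[-0.08,0.5,0,0,0,0,-1],[-0.12,0.75,0,0,0,0,-1],[-0.16,0.97,0,0,0,0,-1]]])

```text
t: 28.4
eef_pos: [472.6, 85.3, 322.4]
tcp_rot: [-3.141, 0.003, 0.126]
ft_force: [0.8, 0.4, -0.9]
opening: 0.624
grip_force: 30.0
```

arm_command(rows=[[[-0.04,0.25,0,0,0,0,-1],[-0.08,0.5,0,0,0,0,-1],[-0.12,0.75,0,0,0,0,-1],[-0.16,0.97,0,0,0,0,-1]]])

```text
t: 28.73
eef_pos: [467.2, -62.1, 322.4]
tcp_rot: [-3.141, 0.002, 0.126]
ft_force: [1.4, 0.2, 0.0]
opening: 0.617
grip_force: 30.0
```

arm_command(rows=[[[-0.04,0.25,0,0,0,0,-1],[-0.08,0.5,0,0,0,0,-1],[-0.12,0.75,0,0,0,0,-1],[-0.15,0.96,0,0,0,0,-1],[-0.15,0.96,0,0,0,0,-1],[-0.15,0.96,0,0,0,0,-1],[-0.15,0.96,0,0,0,0,-1]]])

```text
t: 29.32
eef_pos: [463.2, -205.4, 322.7]
tcp_rot: [-3.14, 0.002, 0.125]
ft_force: [-0.5, 0.5, 0.0]
opening: 0.617
grip_force: 30.0
```

```bash
python3 - <<'E'
from h import *
s,p,d=look("wrist");C=cloud("wrist",d,s)
w=(mask(p,*HUE['green'])>0)&(C[...,2]<90);X=C[w]
if w.sum():print('green',w.sum(),X.max(0),X.min(0))
go(464,-207.5,269.5,7.2)
E
```

```text
green 2838 [ 494.86993663 -176.40388313   75.82703538] [ 431.93327752 -249.1008323     2.83999151]
shift [0.003 0.018 0.356] turn [-0.0002  0.0003  0.0001] yaw [-1.7992e+02  9.0000e-02  7.2500e+00] pos [ 463.3 -204.9  323. ] t 29.37 j6 0.9
```

arm_command(rows=[[[0.003,0.015,0.1,0,0,0,-1],[0.003,0.015,0.2,0,0,0,-1],[0.003,0.015,0.29,0,0,0,-1],[0.003,0.015,0.29,0,0,0,-1],[0.003,0.015,0.29,0,0,0,-1],[0.003,0.015,0.29,0,0,0,-1]]])

```text
t: 29.87
eef_pos: [464.4, -207.3, 280.9]
tcp_rot: [3.141, -0.0, 0.127]
ft_force: [0.5, 0.5, -1.1]
opening: 0.619
grip_force: 30.0
```

```bash
python3 - <<'E'
from h import *
go(464,-207.5,269.5,7.2)
s,p,d=look("side")
cv2.imwrite("pics/s14.png",cv2.resize(p[180:330,230:400,::-1],None,fx=4,fy=3.9,interpolation=2))
E
```

```text
shift [-0.003  0.001  0.076] turn [ 0.     -0.      0.0002] yaw [ 1.7999e+02 -2.0000e-02  7.2800e+00] pos [ 464.4 -207.3  280.9] t 29.87 j6 0.89
```

View pics/s14.png

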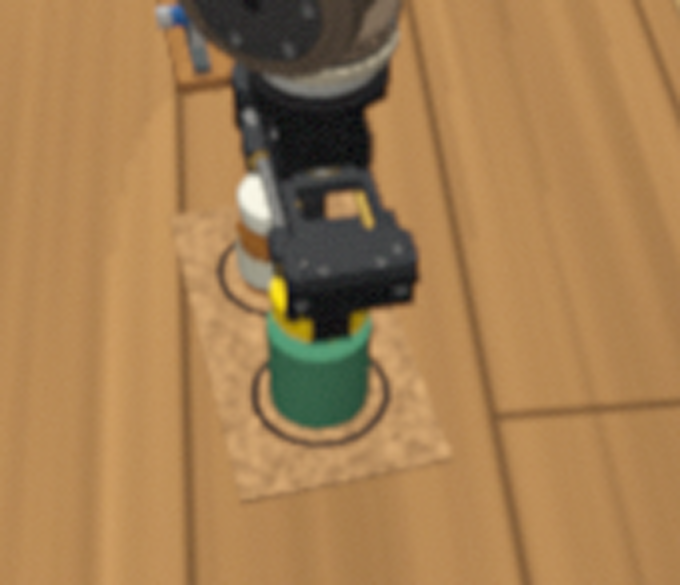

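The tape sits centred just above the tin at crop (320,320), and both the tin and the jar are inside their rings. I lower and release.

arm_command(rows=[[[-0.003,0,0.04,0,0,0,-1],[-0.003,0,0.065,0,0,0,-1],[-0.003,0,0.074,0,0,0,-1],[-0.003,0,0.078,0,0,0,-1],[-0.003,0,0.078,0,0,0,-1],[-0.003,0,0.078,0,0,0,-1]]])

```text
t: 30.42
eef_pos: [463.6, -207.8, 269.7]
tcp_rot: [3.141, -0.001, 0.126]
ft_force: [-3.0, 3.6, 16.1]
opening: 0.618
grip_force: 30.0
```

arm_command(rows=[[[0,0,0,0,0,0,0.9],[0,0,0,0,0,0,0.9],[0,0,0,0,0,0,0.9],[0,0,0,0,0,0,0.9],[0,0,0,0,0,0,0.9],[0,0,0,0,0,0,0.9],[0,0,-0.1,0,0,0,0.9],[0,0,-0.3,0,0,0,0.9],[0,0,-0.5,0,0,0,1],[0,0,-0.6,0,0,0,1]]])

```text
t: 31.25
eef_pos: [463.9, -208.0, 361.5]
tcp_rot: [3.14, -0.002, 0.126]
ft_force: [0.8, 0.2, 0.1]
opening: 0.995
grip_force: 0.0
```

arm_command(rows=[[[-0.1,-0.2,0,0,0,0,1],[-0.1,-0.4,0,0,0,0,1],[-0.1,-0.4,0,0,0,0,1],[-0.1,-0.4,0,0,0,0,1],[-0.1,-0.4,0,0,0,0,1]]])

```text
t: 31.67
eef_pos: [441.6, -150.6, 358.8]
tcp_rot: [3.141, -0.001, 0.127]
ft_force: [0.5, 0.0, -0.1]
opening: 1.0
grip_force: 0.0
```

```bash
python3 - <<'E'
from circ import *
circ("yellow",93,"w15");circ("white",78)
s,p,d=look("wrist");C=cloud("wrist",d,s)
X=C[(mask(p,*HUE['green'])>0)&(C[...,2]<90)];print('green',X.max(0),X.min(0),s['ft_force'])
s,p,d=look("scene");cv2.imwrite("pics/end.png",cv2.resize(p[20:360,170:510,::-1],(600,600),interpolation=2))
E
```

```text
(np.int32(2015), array([383.8, 188.2])) ((463.63079833984375, -206.91387939453125), 29.768314361572266) z 93.37712895905528
(np.int32(2014), array([262.7, 189.9])) ((444.832763671875, -99.38947296142578), 24.26236343383789) z 78.44349543742419
green [ 494.69067455 -175.73509988   75.42026041] [ 443.72900079 -225.41187938   11.27563192] [ 0.00666461 -0.73572225 -0.40737297]
```

View pics/end.png

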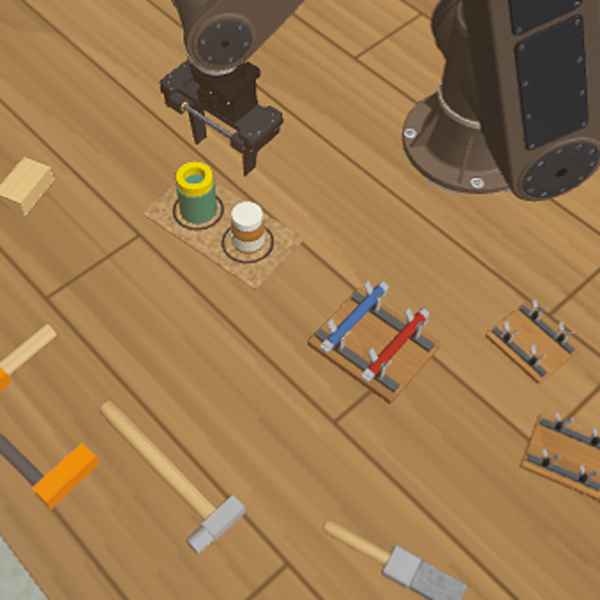

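Everything is in place: tape on the tin at (195,180), jar at (247,225), and blue and red clipped in at (355,317) and (397,343). The bystanders have not moved, so I hand the job in.

```bash
python3 -c "
from cell import *
print(job_done())"
```

```text
the job is handed in; nothing more can be done
None
```

The job is handed in at about 32 s: both chisels are home and centred in the rack (red left, blue right), the jar and tin are inside their rings, the tape is flat and centred on the tin, and the hammer, paintbrush and offcut were not touched.

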